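# Clear the test box and hold its sprung cover at the balance point

## Task

Two closed module cases were left on the cover of the test box: first set the deep one, then the flat one, squarely on the single case standing on the bench, so that they make one upright column (set them down, do not drop them). Then, for the interlock check, raise the sprung cover by its bar some five degrees past its balance point (60 degrees up) without letting it go all the way over, bring it back, and finish still holding it just below the balance point, within about ten degrees, where it would fall shut if let go. Leave the multimeter, solder reel and bottle alone.

Things in the scene. Friction and masses are not known exactly. Their poses are not given: they have to be found in the camera images.
- test_box: fixed ribbed aluminium test box, 180 (own x) x 260 (own y) x 95 (z) mm without its cover, standing left or right of the bench's middle; origin at the centre of its underside, own x points from the front (bar side, towards the robot) to the hinge side
- cover (a joint): cover angle (5 mm plate, 180 x 260 mm, 0.9 kg, on the box's rim): 0 rad closed (upper face 100 mm above the bench), grows as the front edge goes up and away from the robot, stop at 1.75. Sprung, hardly any friction: below the balance point, 1.047 rad (60 degrees), it falls shut by itself, above it swings open by itself. Lifting takes about 1.5 N at the bar when closed, 0 at the balance point
- cover_hinge (a point): point on the cover's hinge axis, at the middle of the box's far upper edge (own x = +90 mm, z = 95 mm of the test box); the axis runs along the box's own y
- cover_bar (a point): centre of the cover's steel pull bar: round, 12 mm thick, 130 mm long along the box's own y, 45 mm in front of the cover's front edge and level with the cover, carried by two 10 mm arms 120 mm apart; 225 mm in front of the hinge axis (and 2.5 mm above it when closed); swings with the cover
- base_case: closed aluminium module case, 100 (own x) x 60 (own y) x 44 (z) mm, about 600 g, dark seam near the top, two small brass stubs on its end faces (+-x, 6 mm long); origin at the centre of its underside; it stands loose on the bench on the other side from the test box and is the foot of the column
- deep_case: closed aluminium module case, 100 (own x) x 60 (own y) x 44 (z) mm, about 200 to 400 g, dark seam near the top, two small brass stubs on its end faces (+-x, 6 mm long); origin at the centre of its underside; starts on the closed cover, on the left or right half of it, its long side roughly front to back
- flat_case: closed aluminium module case, 100 (own x) x 60 (own y) x 30 (z) mm, about 150 to 300 g, dark seam near the top, two small brass stubs on its end faces (+-x, 6 mm long); origin at the centre of its underside; starts on the closed cover on the half that the deep case leaves free, its long side roughly front to back
- multimeter: bystander: grey hand multimeter lying on the bench beyond the work, 130 x 66 x 34 mm, origin at the centre of its underside
- solder_reel: bystander: solder reel standing on its flange, diameter 60, 45 mm high, beyond the work, origin at the centre of its underside
- flux_bottle: bystander: small closed bottle, diameter 40, 90 mm high, beyond the work, origin at the centre of its underside
Things that resemble listed ones, but are neither listed nor needed, are in the scene too. What is shaped like the deep_case but pink is not meant. Leave any red look-alike of the flat_case alone.

How it is judged:
By the outcome, as a careful person would: the job done as asked, in the order asked, and still so for the second after the job is handed in, while the arm keeps its last pose, push and grip.
It also fails if it takes over 72 s, if anything falls off the work surface, if the arm or the gripper's body presses on something with over 40 N, if the wrist force passes 120 N, or if a joint passes its speed limit or range.

## Robot

A 6-joint arm with a two-finger parallel gripper is mounted at the origin on the work surface. World frame = base frame: x ahead of the robot, y to its left, z up, the work surface at z = 0. Lengths are in m, angles in rad, forces in N, time in s.
With the tool pointing down it reaches from about 0.275 to 0.75 m from the base axis. Payload 10.2 kg.
Tool frame: the origin (TCP) lies at the very end of the fingers, on their centre line; the grasp point (between the pads) lies 19 mm behind it; z points along the fingers, y is the line along which they close (so a half turn about z gives the same grasp; the last joint's range is limited). The gripper opens to 88 mm and grips with 3 to 60 N. Pads are 18 mm wide; open, the fingers measure 123 mm over their backs; the gripper's body (75 mm by 187 mm) begins 45 mm behind the grasp point.
Start: joints at [1.038, 0.313, 1.498, -0, 1.331, -0.223], TCP at [0.16, 0.5, 0.239] pointing down, gripper open.
Joint ranges: [-2.94, 2.94], [-0.97, 2.17], [0.19, 2.56], [-1.23, 4.37], [0.02, 3.11], [-2.88, 2.88]. Speed limits (rad/s): [2.39, 2.39, 3.01, 3.14, 3.14, 3.14].

## Interface

Orientations are given as a unit quaternion [x, y, z, w].
In Python, from plant import r gives the robot as it stands.
- The arm moves only by the tool play_rows, never from a script. Its argument "motion" is a list that holds one entry, the list of rows, each a list of 7 numbers: the shift along the tool's x, y, z each as a share of 0.5 m, from -1 to 1, then the turn, a rotation vector about the tool's x, y, z each as a share of 360 degrees, from -1 to 1, then the opening, from -1 (shut) to 1 (fully open). A call has 1 to 10 rows; each row is the pose to reach, as a shift and turn from the pose commanded when the call began, along the tool's axes at that moment, turning the shorter way round; what a row does not reach only later rows make up. A row lasts 1/10 s, in which the tool goes at most 50 mm and 8.59 degrees, less where a joint would pass 70% of its speed; a pose out of reach is approached as far as the arm can. A call with a number of a shift or a turn outside -1 to 1 is refused whole. A call with a gripper value outside its range is refused whole. The fingers move at their own pace and stop on an object; "newtons" is the grip in N (left out, the last holds). Time passes only in rows, so rows that repeat a pose let the fingers close. It gives the time, the measured TCP pose, the force, the opening and the grip force at its end, in the units of the state.
- r.state(): the state, without advancing time (a new reading comes with each control period).
- r.read_camera(name): name is "scene" or "top" or "wrist"; returns a dict with "frame" (420x560x3 uint8, red, green, blue), "fx", "fy", "cx", "cy" (pixels), "R" (3x3) and "t" (3): a world point X has camera coordinates R X + t; the wrist camera has in their place "mount" (4x4, takes a point from camera to tool coordinates, whose origin is the TCP and whose axes are the flange's). Camera axes: x right, y down, z forward; pixel columns grow to the right and rows downward; lengths in m; the calibration is good to about 2 mm. The wrist camera is an equidistant fisheye: a pixel r from the principal point sees the ray r / f radians off the axis. A picture is of the moment at which its call begins: read the wrist's pose just before it. There is no depth.
- r.finish_job(): hands the job in; it is judged then, once.
The state is a dict: "clock": time; "joints": joint angles; "dq": joint speeds; "tau": joint torques, N m; "tool_pos": TCP position; "eef_rot": TCP orientation; "contact_force": force on the tool from outside, world axes, zero at the start; "ft_torque": the same for the moment, N m; "gripper_width": opening from 0.0 (shut) to 1.0 (fully open); "finger_force": force on a finger pad.
Only numpy, scipy, OpenCV 4.12 (cv2) and the standard library are available. Lean on these libraries where they do the work, as an engineer would, in place of code of your own. Each camera call takes 0.05 s, during which the arm holds its last target. There are 200 camera calls.

## Working session

There is one attempt and no reset: what is moved stays moved. The work goes in short steps, Python scripts to look and compute and a tool call to move; the robot and the scene stay as the last step left them, time stands still between calls to the robot, and variables do not carry over. Pictures are saved under pics/ and viewed, at most 10 in all, crops included, and the job is handed in when it is done.

Besides the shell and the picture viewer there is one more tool, called after "Request:" as name(argument=value, ...), one argument or row to a line, values as JSON. play_rows: Moves the arm, as the interface text tells. Shift numbers are shares of 0.5 m and turn numbers shares of 360 degrees, none past 1 either way. Its arguments: {"type":"object","properties":{"motion":{"type":"array"},"newtons":{"type":"number"}},"required":["motion"]}

```bash
mkdir -p pics; ls
python3 - <<'E'
from plant import r
import cv2,numpy as np
print(r.state())
for n in("top","scene"):
    c=r.read_camera(n);cv2.imwrite(f"pics/{n}0.png",c["frame"][:,:,::-1]);np.savez(f"{n}0.npz",**c)
    print({k:np.round(v,4).tolist() for k,v in c.items() if k!="frame"})
E
```

```text
pics
{'clock': 0.0, 'joints': array([ 1.03760822e+00,  3.13439243e-01,  1.49844455e+00, -1.42837735e-06,
        1.33099347e+00, -2.23419983e-01]), 'dq': array([-0.00177425,  0.00121972,  0.00168266, -0.00113352, -0.00121052,
        0.0007278 ]), 'tau': array([-8.89747262e-04, -4.02204287e+01, -2.52274168e+01,  6.93933154e-02,
        3.52493185e-02, -1.09132516e-04]), 'tool_pos': array([0.15993184, 0.4997851 , 0.23816376]), 'eef_rot': array([ 1.54265348e-01,  9.88029245e-01, -5.97145540e-04, -2.36587604e-04]), 'contact_force': array([-0.04888185,  0.8593991 ,  0.5252315 ]), 'ft_torque': array([ 0.00588426,  0.01609128, -0.01483385]), 'finger_force': 0.0, 'gripper_width': 0.9991203745331932}
{'fx': 441.6448, 'fy': 441.6448, 'cx': 276.8633, 'cy': 205.5429, 'R': [[0.0058, -0.9997, -0.0243], [-0.9934, -0.0029, -0.115], [0.1149, 0.0248, -0.9931]], 't': [-0.0744, 0.5986, 1.0551]}
{'fx': 521.7106, 'fy': 521.7106, 'cx': 276.057, 'cy': 205.0957, 'R': [[0.8058, 0.5919, 0.0158], [0.3933, -0.5152, -0.7615], [-0.4426, 0.6198, -0.648]], 't': [-0.4279, -0.2086, 1.7735]}
```

View pics/top0.png

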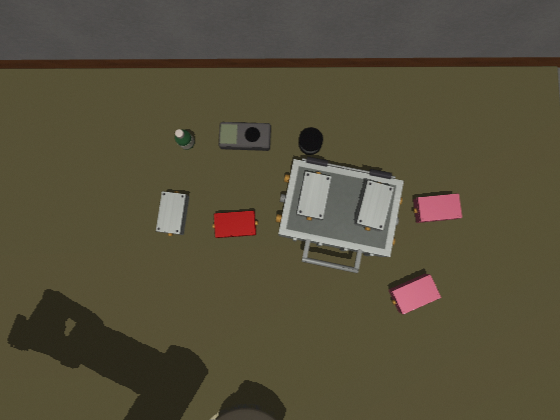

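View pics/scene0.png

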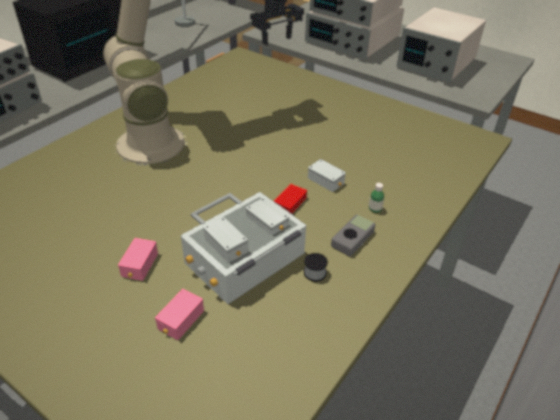

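The top view shows the test box at about (340,207), with cases on its cover at (313,195) and (376,205). The base case is at (171,212), the red look-alike at (235,224), and the bar runs from about (305,262) to (358,270). In the scene view, the case on the right half of the cover looks taller.

```bash
cat > h.py <<'E'
import cv2,numpy as np
def load(n): return dict(np.load(n))
def ray(c,uv,z):
    uv=np.atleast_2d(uv).astype(float); d=np.c_[(uv[:,0]-c["cx"])/c["fx"],(uv[:,1]-c["cy"])/c["fy"],np.ones(len(uv))]
    C=-c["R"].T@c["t"]; w=d@c["R"]; return C+w*((z-C[2])/w[:,2])[:,None]
def proj(c,X):
    p=np.atleast_2d(X)@c["R"].T+c["t"]; return np.c_[c["fx"]*p[:,0]/p[:,2]+c["cx"],c["fy"]*p[:,1]/p[:,2]+c["cy"]]
E
python3 - <<'E'
from h import *
c=load("top0.npz");f=c["frame"]
g=cv2.cvtColor(f,cv2.COLOR_RGB2GRAY);hsv=cv2.cvtColor(f,cv2.COLOR_RGB2HSV)
m=((g>130)&(hsv[:,:,1]<45)).astype(np.uint8)
cs,h=cv2.findContours(m,cv2.RETR_CCOMP,cv2.CHAIN_APPROX_NONE)
for k,q in enumerate(cs):
    if cv2.contourArea(q)>300:
        R=cv2.minAreaRect(q);print(np.round(R[0],1),np.round(R[1],1),round(R[2],1),cv2.contourArea(q),h[0][k][3])
        for z in(.03,.044,.1,.13,.144):
            P=ray(c,cv2.boxPoints(R),z);e=[np.linalg.norm(P[1]-P[0]),np.linalg.norm(P[2]-P[1])]
            i=int(np.argmax(e));v=P[i+1]-P[i];print("  z",z,P.mean(0).round(4)[:2],np.round(e,4),"yaw",round(np.degrees(np.arctan2(v[1],v[0])),1))
a=f[140:290,140:420];a=cv2.resize(a,None,fx=2.8,fy=2.8,interpolation=cv2.INTER_CUBIC)
b=load("scene0.npz")["frame"][140:310,170:370];b=cv2.resize(b[:90],(784,352//1)[:2],interpolation=cv2.INTER_CUBIC) if 0 else None
s=load("scene0.npz")["frame"][150:300,165:365];s=cv2.resize(s,None,fx=4,fy=4,interpolation=cv2.INTER_CUBIC)
cv2.imwrite("pics/a.png",a[:,:,::-1]);cv2.imwrite("pics/s.png",s[:,:,::-1])
E
```

```text
[170.1 212.2] [23.7 40.4] 8.4 878.0 -1
  z 0.03 [0.5821 0.1935] [0.1005 0.0597] yaw -6.3
  z 0.044 [0.5807 0.1897] [0.0992 0.0589] yaw -6.3
  z 0.1 [0.5751 0.1746] [0.094  0.0558] yaw -6.3
  z 0.13 [0.5721 0.1665] [0.0912 0.0542] yaw -6.3
  z 0.144 [0.5708 0.1628] [0.0899 0.0534] yaw -6.3
[375.3 204.8] [27.6 44.2] 15.3 1136.5 -1
  z 0.03 [ 0.6022 -0.314 ] [0.1103 0.0676] yaw -15.9
  z 0.044 [ 0.6006 -0.3112] [0.1088 0.0668] yaw -15.9
  z 0.1 [ 0.5939 -0.3001] [0.1031 0.0633] yaw -15.9
  z 0.13 [ 0.5904 -0.2941] [0.1001 0.0614] yaw -15.9
  z 0.144 [ 0.5887 -0.2914] [0.0987 0.0605] yaw -15.9
[313.8 194.8] [26.7 43.1] 11.3 1090.5 -1
  z 0.03 [ 0.6268 -0.1631] [0.1081 0.0662] yaw -11.2
  z 0.044 [ 0.6248 -0.1623] [0.1067 0.0654] yaw -11.2
  z 0.1 [ 0.6169 -0.159 ] [0.1011 0.0619] yaw -11.2
  z 0.13 [ 0.6127 -0.1572] [0.0981 0.0601] yaw -11.2
  z 0.144 [ 0.6107 -0.1564] [0.0967 0.0593] yaw -11.2
[339.9 214.9] [114.3  96.3] 11.3 8544.0 -1
  z 0.03 [ 0.5783 -0.2264] [0.2398 0.2829] yaw -101.5
  z 0.044 [ 0.5769 -0.2248] [0.2367 0.2793] yaw -101.5
  z 0.1 [ 0.5715 -0.2182] [0.2244 0.2647] yaw -101.5
  z 0.13 [ 0.5686 -0.2146] [0.2177 0.2568] yaw -101.5
  z 0.144 [ 0.5673 -0.213 ] [0.2146 0.2532] yaw -101.5
[341.4 206.5] [102.2  67.5] 11.3 6595.5 27
  z 0.03 [ 0.5983 -0.2303] [0.1686 0.2525] yaw -101.5
  z 0.044 [ 0.5967 -0.2286] [0.1665 0.2492] yaw -101.5
  z 0.1 [ 0.5903 -0.2218] [0.1577 0.2362] yaw -101.5
  z 0.13 [ 0.5869 -0.2182] [0.1531 0.2292] yaw -101.5
  z 0.144 [ 0.5853 -0.2165] [0.1509 0.2259] yaw -101.5
```

View pics/a.png

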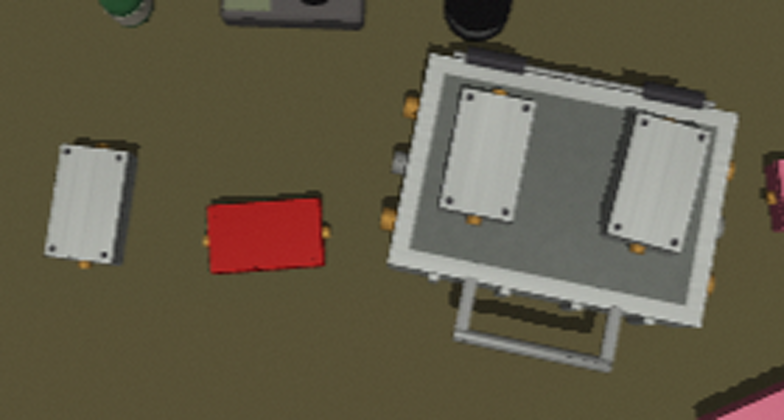

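View pics/s.png

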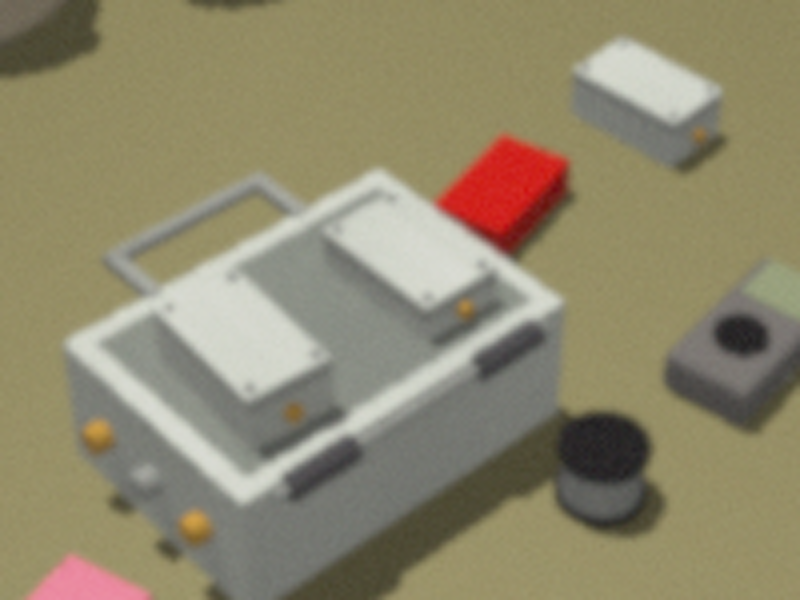

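The enlarged views show the case on the right half of the cover (crop about (295,330)) has clearly taller sides, so it's the deep case. The one on the left half (crop about (405,250)) is the flat case. Rectangle sizes match heights of 144 mm and 130 mm respectively.

```bash
cat > go.py <<'E'
# usage: go.py x y z heading_of_tool_y_deg [x y z heading ...]: shares from the present measured pose
import sys,numpy as np
from plant import r
from scipy.spatial.transform import Rotation as Q
s=r.state();R=Q.from_quat(s["eef_rot"]);p=s["tool_pos"]
y=R.as_matrix()[:,1]
print("t",round(s["clock"],2),"p",p.round(4),"hd",round(np.degrees(np.arctan2(y[1],y[0])),2),"tilt",round(np.degrees(np.arccos(-R.as_matrix()[2,2])),2),"F",s["contact_force"].round(1),"w",round(s["gripper_width"]*88,1),"ff",round(s["finger_force"],1),"q",s["joints"].round(2))
a=list(map(float,sys.argv[1:]))
for i in range(0,len(a),4):
    h=np.radians(a[i+3]);yy=np.array([np.cos(h),np.sin(h),0]);zz=np.array([0,0,-1.]);T=np.c_[np.cross(yy,zz),yy,zz]
    d=R.inv().apply(np.array(a[i:i+3])-p)/.5;v=(R.inv()*Q.from_matrix(T)).as_rotvec()/(2*np.pi)
    print(np.r_[d,v].round(4).tolist())
E
python3 go.py .38 .1 .3 74.1 .589 -.291 .3 74.1
```

```text
t 0.1 p [0.16   0.4998 0.2382] hd 72.25 tilt 0.07 F [ 0.6 -0.1 -0.1] w 88.0 ff 0.0 q [ 1.04  0.31  1.5  -0.    1.33 -0.22]
[-0.6628, -0.6275, -0.123, -0.0002, -0.0, -0.0051]
[-1.2993, -1.2449, -0.1224, -0.0002, -0.0, -0.0051]
```

Request:
play_rows(
  motion=[
    [[-0.6628, -0.6275, -0.123, 0, 0, -0.0051, 1], [-0.6628, -0.6275, -0.123, 0, 0, -0.0051, 1], [-0.6628, -0.6275, -0.123, 0, 0, -0.0051, 1], [-0.6628, -0.6275, -0.123, 0, 0, -0.0051, 1], [-0.6628, -0.6275, -0.123, 0, 0, -0.0051, 1], [-0.6628, -0.6275, -0.123, 0, 0, -0.0051, 1], [-0.6628, -0.6275, -0.123, 0, 0, -0.0051, 1], [-0.6628, -0.6275, -0.123, 0, 0, -0.0051, 1], [-0.6628, -0.6275, -0.123, 0, 0, -0.0051, 1], [-0.6628, -0.6275, -0.123, 0, 0, -0.0051, 1]],
  ],
  newtons=25,
)

```text
clock: 1.1
tool_pos: [0.3816, 0.0967, 0.3005]
eef_rot: [0.141, 0.99, -0.0, 0.0]
contact_force: [-0.4, 0.4, -0.8]
gripper_width: 0.998
finger_force: 0.0
```

```bash
python3 go.py .589 -.291 .3 74.1
```

```text
t 1.1 p [0.3816 0.0967 0.3005] hd 73.8 tilt 0.05 F [-0.4  0.4 -0.8] w 87.9 ff 0.0 q [-0.05 -0.03  1.73 -0.    1.44 -1.34]
[-0.6147, -0.6288, 0.0017, -0.0001, 0.0001, -0.0008]
```

Request:
play_rows(
  motion=[
    [[-0.6147, -0.6288, 0, 0, 0, 0, 1], [-0.6147, -0.6288, 0, 0, 0, 0, 1], [-0.6147, -0.6288, 0, 0, 0, 0, 1], [-0.6147, -0.6288, 0, 0, 0, 0, 1], [-0.6147, -0.6288, 0, 0, 0, 0, 1], [-0.6147, -0.6288, 0, 0, 0, 0, 1], [-0.6147, -0.6288, 0, 0, 0, 0, 1], [-0.6147, -0.6288, 0, 0, 0, 0, 1], [-0.6147, -0.6288, 0, 0, 0, 0, 1], [-0.6147, -0.6288, 0, 0, 0, 0, 1]],
  ],
)

```text
clock: 2.1
tool_pos: [0.5903, -0.2894, 0.2968]
eef_rot: [0.14, 0.99, 0.001, -0.002]
contact_force: [-0.2, 1.0, -0.1]
gripper_width: 0.999
finger_force: 0.0
```

Request:
play_rows(
  motion=[
    [[0, 0, 0, 0, 0, 0, 1], [0, 0, 0, 0, 0, 0, 1], [0, 0, 0, 0, 0, 0, 1]],
  ],
)

```text
clock: 2.4
tool_pos: [0.5894, -0.2851, 0.3011]
eef_rot: [0.138, 0.99, -0.0, 0.0]
contact_force: [-0.6, -0.5, 0.2]
gripper_width: 1.001
finger_force: 0.0
```

```bash
python3 go.py .5887 -.2914 .108 74.1
python3 - <<'E'
from plant import r
import cv2,numpy as np
s=r.state();c=r.read_camera("wrist");np.savez("w1.npz",p=s["tool_pos"],q=s["eef_rot"],**c)
print(c["fx"],c["cx"],c["cy"],c["mount"].round(3).tolist());cv2.imwrite("pics/w1.png",c["frame"][:,:,::-1])
E
```

```text
t 2.4 p [ 0.5894 -0.2851  0.3011] hd 74.16 tilt 0.05 F [-0.6 -0.5  0.2] w 88.1 ff 0.0 q [-0.63  0.59  0.92  0.    1.63 -1.92]
[-0.0019, -0.0125, 0.3862, -0.0, 0.0001, 0.0002]
325.19226210127806 280.1540267373733 212.5213327468564 [[-0.001, -0.959, -0.284, 0.074], [1.0, -0.001, -0.0, 0.001], [-0.0, -0.284, 0.959, -0.145], [0.0, 0.0, 0.0, 1.0]]
```

View pics/w1.png

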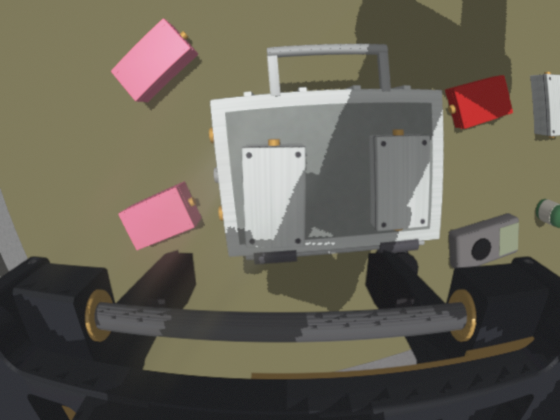

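The wrist view shows the deep case's screws at (249,155), (298,155), (298,241) and (252,241). The flat case's screws are at (383,142), (424,142), (423,221) and (383,225). The bar runs from (270,50) to (386,48).

```bash
cat >> h.py <<'E'
def wray(w,uv,z):
    from scipy.spatial.transform import Rotation as Q
    uv=np.atleast_2d(uv).astype(float);a=np.c_[(uv[:,0]-w["cx"])/w["fx"],(uv[:,1]-w["cy"])/w["fy"]];th=np.linalg.norm(a,axis=1)
    d=np.c_[a*(np.sin(th)/th)[:,None],np.cos(th)];R=Q.from_quat(w["q"]);M=w["mount"]
    C=w["p"]+R.apply(M[:3,3]);v=R.apply(d@M[:3,:3].T);return C+v*((z-C[2])/v[:,2])[:,None]
E
python3 - <<'E'
from h import *
w=load("w1.npz");g=cv2.cvtColor(w["frame"],cv2.COLOR_RGB2GRAY)
def fit(uv,z):
    # refine dark screw centroids
    out=[]
    for u,v in uv:
        p=(255-g[v-4:v+5,u-4:u+5].astype(float));p=np.clip(p-np.percentile(p,75),0,None);Y,X=np.mgrid[v-4:v+5,u-4:u+5];out.append([(p*X).sum()/p.sum(),(p*Y).sum()/p.sum()])
    P=wray(w,out,z)[:,:2];L=((P[3]-P[0])+(P[2]-P[1]))/2*-1
    print(np.round(out,1).tolist(),P.mean(0).round(4),"yaw",np.degrees(np.arctan2(-L[1],-L[0])).round(1),[np.linalg.norm(P[i]-P[(i+1)%4]).round(4) for i in range(4)])
fit([(249,155),(298,155),(298,241),(252,241)],.144)
fit([(383,142),(424,142),(423,221),(383,225)],.13)
P=wray(w,[(270,50),(386,48)],.0975);print(P.round(4).tolist(),P.mean(0))
E
```

```text
[[248.7, 154.8], [297.7, 154.2], [297.6, 240.5], [251.5, 241.0]] [ 0.5907 -0.2907] yaw -15.3 [np.float64(0.0457), np.float64(0.0858), np.float64(0.046), np.float64(0.0859)]
[[383.1, 143.3], [424.0, 142.2], [422.2, 221.0], [383.3, 224.5]] [ 0.6146 -0.1569] yaw -11.4 [np.float64(0.0458), np.float64(0.0858), np.float64(0.0459), np.float64(0.0858)]
[[0.4442, -0.2537, 0.0975], [0.4704, -0.1301, 0.0975]] [ 0.45725939 -0.19192154  0.0975    ]
```

```bash
python3 go.py .5907 -.2907 .16 74.6  .5907 -.2907 .109 74.6
```

```text
t 2.45 p [ 0.5893 -0.2853  0.3011] hd 74.15 tilt 0.05 F [ 0.2 -1.2 -0.6] w 87.8 ff 0.0 q [-0.63  0.59  0.92  0.    1.63 -1.92]
[-0.0053, -0.0097, 0.2822, -0.0, 0.0001, -0.0012]
[-0.0052, -0.0096, 0.3842, -0.0, 0.0001, -0.0012]
```

Request:
play_rows(
  motion=[
    [[-0.0053, -0.0097, 0.07, 0, 0, -0.0012, 1], [-0.0053, -0.0097, 0.14, 0, 0, -0.0012, 1], [-0.0053, -0.0097, 0.21, 0, 0, -0.0012, 1], [-0.0053, -0.0097, 0.282, 0, 0, -0.0012, 1], [-0.0053, -0.0097, 0.31, 0, 0, -0.0012, 1], [-0.0053, -0.0097, 0.335, 0, 0, -0.0012, 1], [-0.0053, -0.0097, 0.36, 0, 0, -0.0012, 1], [-0.0053, -0.0097, 0.375, 0, 0, -0.0012, 1], [-0.0053, -0.0097, 0.384, 0, 0, -0.0012, 1], [-0.0053, -0.0097, 0.384, 0, 0, -0.0012, 1]],
  ],
)

```text
clock: 3.45
tool_pos: [0.5907, -0.2919, 0.1082]
eef_rot: [0.135, 0.991, -0.0, 0.0]
contact_force: [-0.5, 0.1, -0.7]
gripper_width: 0.999
finger_force: 0.0
```

Request:
play_rows(
  motion=[
    [[0, 0, 0, 0, 0, 0, -1], [0, 0, 0, 0, 0, 0, -1], [0, 0, 0, 0, 0, 0, -1], [0, 0, 0, 0, 0, 0, -1], [0, 0, 0, 0, 0, 0, -1], [0, 0, 0, 0, 0, 0, -1], [0, 0, 0, 0, 0, 0, -1], [0, 0, 0, 0, 0, 0, -1]],
  ],
  newtons=25,
)

```text
clock: 4.25
tool_pos: [0.5907, -0.2919, 0.1084]
eef_rot: [0.135, 0.991, -0.0, 0.0]
contact_force: [0.3, 0.6, 2.6]
gripper_width: 0.677
finger_force: 25.0
```

```bash
python3 go.py .5807 -.29 .24 74.6
```

```text
t 4.25 p [ 0.5907 -0.2919  0.1084] hd 74.52 tilt 0.02 F [0.3 0.6 2.6] w 59.6 ff 25.0 q [-0.64  0.72  1.21 -0.    1.21 -1.94]
[0.0202, -0.0017, -0.2631, -0.0, 0.0, -0.0002]
```

Request:
play_rows(
  motion=[
    [[0, 0, -0.03, 0, 0, 0, -1], [0, 0, -0.08, 0, 0, 0, -1], [0, 0, -0.16, 0, 0, 0, -1], [0, 0, -0.24, 0, 0, 0, -1], [0, 0, -0.3, 0, 0, 0, -1], [0, 0, -0.3, 0, 0, 0, -1]],
  ],
)

```text
clock: 4.85
tool_pos: [0.5914, -0.2924, 0.2632]
eef_rot: [0.135, 0.991, -0.002, 0.003]
contact_force: [0.1, 0.8, -2.4]
gripper_width: 0.679
finger_force: 25.0
```

```bash
python3 go.py .62 .05 .26 83.7
```

```text
t 4.85 p [ 0.5914 -0.2924  0.2632] hd 74.52 tilt 0.46 F [ 0.1  0.8 -2.4] w 59.7 ff 25.0 q [-0.64  0.61  0.99 -0.    1.53 -1.94]
[0.1277, 0.6752, 0.0035, -0.0006, 0.0011, -0.0255]
```

Request:
play_rows(
  motion=[
    [[0.006, 0.034, 0, 0, 0, -0.001, -1], [0.018, 0.1, 0, 0, 0, -0.004, -1], [0.036, 0.19, 0, 0, 0, -0.007, -1], [0.053, 0.28, 0, 0, 0, -0.011, -1], [0.07, 0.37, 0, 0, 0, -0.014, -1], [0.087, 0.46, 0, 0, 0, -0.017, -1], [0.104, 0.55, 0, 0, 0, -0.021, -1], [0.118, 0.62, 0, 0, 0, -0.0235, -1], [0.125, 0.66, 0, 0, 0, -0.025, -1], [0.128, 0.675, 0, 0, 0, -0.0255, -1]],
  ],
)

```text
clock: 5.85
tool_pos: [0.618, 0.0535, 0.256]
eef_rot: [0.053, 0.999, 0.0, -0.002]
contact_force: [-0.1, 0.1, -4.1]
gripper_width: 0.676
finger_force: 25.0
```

Request:
play_rows(
  motion=[
    [[0, 0, 0, 0, 0, 0, -1], [0, 0, 0, 0, 0, 0, -1], [0, 0, 0, 0, 0, 0, -1]],
  ],
)

```text
clock: 6.15
tool_pos: [0.6189, 0.0493, 0.2578]
eef_rot: [0.056, 0.998, -0.0, -0.0]
contact_force: [0.3, -0.0, -4.1]
gripper_width: 0.681
finger_force: 25.0
```

```bash
python3 go.py
python3 - <<'E'
from plant import r
import cv2,numpy as np
s=r.state();c=r.read_camera("wrist");np.savez("w2.npz",p=s["tool_pos"],q=s["eef_rot"],**c)
cv2.imwrite("pics/w2.png",c["frame"][:,:,::-1])
E
```

```text
t 6.15 p [0.6189 0.0493 0.2578] hd 83.61 tilt 0.04 F [ 0.3 -0.  -4.1] w 60.0 ff 25.0 q [-0.11  0.52  1.15 -0.    1.48 -1.57]
```

View pics/w2.png

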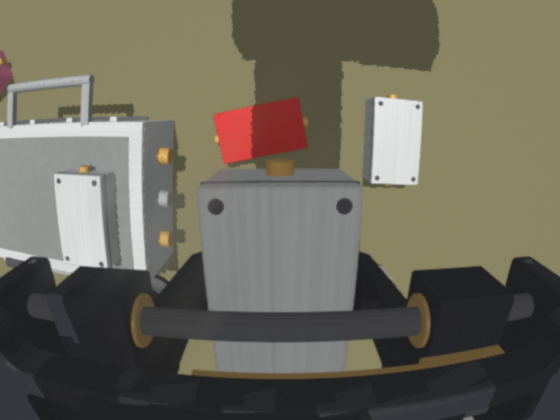

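The wrist view shows the base case's screws at about (381,103), (418,106), (416,181) and (374,178). The held deep case's near screws are at (216,206) and (344,206).

```bash
cat >> h.py <<'E'
def screws(w,uv,z,n=4):
    g=cv2.cvtColor(w["frame"],cv2.COLOR_RGB2GRAY);out=[]
    for u,v in uv:
        p=(255-g[v-n:v+n+1,u-n:u+n+1].astype(float));p=np.clip(p-np.percentile(p,75),0,None);Y,X=np.mgrid[v-n:v+n+1,u-n:u+n+1];out.append([(p*X).sum()/p.sum(),(p*Y).sum()/p.sum()])
    P=wray(w,out,z)[:,:2];s=P[0]-P[1];h=np.degrees(np.arctan2(-s[1],-s[0]))
    print(np.round(out,1).tolist(),P.round(4).tolist(),P.mean(0).round(4),"case y heading",h.round(1),[np.linalg.norm(P[i]-P[(i+1)%len(P)]).round(4) for i in range(len(P))])
    return P
E
python3 - <<'E'
from h import *
w=load("w2.npz")
screws(w,[(381,103),(418,106),(416,181),(374,178)],.044)
P=screws(w,[(216,206),(344,206)],w["p"][2]+.0356,8)
s=P[1]-P[0];s/=np.linalg.norm(s);n=np.array([s[1],-s[0]])*.0429
print("held centre",P.mean(0)+n,"minus tcp",P.mean(0)+n-w["p"][:2])
E
```

```text
[[380.3, 103.0], [417.4, 106.3], [413.3, 179.1], [373.8, 177.5]] [[0.5375, 0.1724], [0.5429, 0.218], [0.6286, 0.2083], [0.6223, 0.1585]] [0.5828 0.1893] case y heading 83.2 [np.float64(0.046), np.float64(0.0862), np.float64(0.0502), np.float64(0.0859)]
[[218.1, 208.4], [344.8, 206.4]] [[0.5745, 0.0333], [0.5788, 0.078]] [0.5767 0.0556] case y heading 84.5 [np.float64(0.0449), np.float64(0.0449)]
held centre [0.619391   0.05149092] minus tcp [0.00046518 0.0021803 ]
```

```bash
python3 go.py .5825 .1893 .18 83.4 .5825 .1893 .058 83.4
```

```text
t 6.2 p [0.619  0.0494 0.258 ] hd 83.6 tilt 0.03 F [-0.1 -0.  -4.2] w 59.7 ff 25.0 q [-0.11  0.52  1.15 -0.    1.48 -1.57]
[0.1036, 0.2701, 0.1559, -0.0, -0.0001, 0.0006]
[0.1035, 0.2701, 0.3999, -0.0, -0.0001, 0.0006]
```

Request:
play_rows(
  motion=[
    [[0.015, 0.04, 0.02, 0, 0, 0, -1], [0.04, 0.11, 0.06, 0, 0, 0, -1], [0.07, 0.19, 0.1, 0, 0, 0.0003, -1], [0.095, 0.25, 0.14, 0, 0, 0.0006, -1], [0.1036, 0.27, 0.156, 0, 0, 0.0006, -1], [0.1036, 0.27, 0.2, 0, 0, 0.0006, -1], [0.1036, 0.27, 0.27, 0, 0, 0.0006, -1], [0.1036, 0.27, 0.33, 0, 0, 0.0006, -1], [0.1036, 0.27, 0.37, 0, 0, 0.0006, -1], [0.1036, 0.27, 0.385, 0, 0, 0.0006, -1]],
  ],
)

```text
clock: 7.2
tool_pos: [0.582, 0.1891, 0.0639]
eef_rot: [0.058, 0.998, -0.0, -0.001]
contact_force: [0.1, 0.1, -3.8]
gripper_width: 0.675
finger_force: 25.0
```

Request:
play_rows(
  motion=[
    [[0, 0, 0, 0, 0, 0, -1], [0, 0, 0, 0, 0, 0, -1], [0, 0, 0, 0, 0, 0, -1]],
  ],
)

```text
clock: 7.5
tool_pos: [0.5832, 0.1902, 0.0672]
eef_rot: [0.057, 0.998, 0.0, 0.001]
contact_force: [0.5, 0.1, -2.0]
gripper_width: 0.673
finger_force: 25.0
```

```bash
python3 go.py .5825 .1893 .053 83.4
```

```text
t 7.5 p [0.5832 0.1902 0.0672] hd 83.47 tilt 0.14 F [ 0.5  0.1 -2. ] w 59.2 ff 25.0 q [ 0.12  0.68  1.41 -0.    1.06 -1.33]
[0.0012, -0.002, 0.0283, 0.0001, 0.0004, 0.0002]
```

Request:
play_rows(
  motion=[
    [[0.001, -0.001, 0.008, 0, 0, 0, -1], [0.001, -0.001, 0.014, 0, 0, 0, -1], [0.001, -0.001, 0.02, 0, 0, 0, -1], [0.001, -0.001, 0.022, 0, 0, 0, -1], [0.001, -0.001, 0.022, 0, 0, 0, -1], [0.001, -0.001, 0.022, 0, 0, 0, -1]],
  ],
)

```text
clock: 8.1
tool_pos: [0.5819, 0.1899, 0.0548]
eef_rot: [0.057, 0.998, 0.0, 0.0]
contact_force: [-0.2, -0.3, -3.7]
gripper_width: 0.674
finger_force: 25.0
```

```bash
python3 go.py .5825 .1893 .0525 83.4
```

```text
t 8.1 p [0.5819 0.1899 0.0548] hd 83.48 tilt 0.01 F [-0.2 -0.3 -3.7] w 59.3 ff 25.0 q [ 0.12  0.69  1.42 -0.    1.03 -1.33]
[-0.0014, -0.0011, 0.0046, 0.0, 0.0, 0.0002]
```

Request:
play_rows(
  motion=[
    [[-0.001, -0.001, 0.002, 0, 0, 0, -1], [-0.001, -0.001, 0.004, 0, 0, 0, -1], [-0.001, -0.001, 0.005, 0, 0, 0, -1], [-0.001, -0.001, 0.005, 0, 0, 0, -1], [-0.001, -0.001, 0.005, 0, 0, 0, -1]],
  ],
)

```text
clock: 8.6
tool_pos: [0.5824, 0.1893, 0.0527]
eef_rot: [0.057, 0.998, -0.0, 0.0]
contact_force: [-2.3, -0.8, 3.6]
gripper_width: 0.677
finger_force: 25.0
```

```bash
python3 go.py .5825 .1893 .052 83.4
```

```text
t 8.6 p [0.5824 0.1893 0.0527] hd 83.48 tilt 0.03 F [-2.3 -0.8  3.6] w 59.5 ff 25.0 q [ 0.12  0.69  1.42 -0.    1.03 -1.33]
[-0.0002, 0.0, 0.0013, -0.0, 0.0001, 0.0002]
```

Request:
play_rows(
  motion=[
    [[0, 0, 0, 0, 0, 0, 1], [0, 0, 0, 0, 0, 0, 1], [0, 0, 0, 0, 0, 0, 1], [0, 0, 0, 0, 0, 0, 1], [0, 0, 0, 0, 0, 0, 1]],
  ],
)

```text
clock: 9.1
tool_pos: [0.5823, 0.1894, 0.0522]
eef_rot: [0.057, 0.998, 0.0, 0.0]
contact_force: [0.9, 0.1, -0.4]
gripper_width: 0.997
finger_force: 0.0
```

Request:
play_rows(
  motion=[
    [[0, 0, -0.03, 0, 0, 0, 1], [0, 0, -0.08, 0, 0, 0, 1], [0, 0, -0.15, 0, 0, 0, 1], [0, 0, -0.24, 0, 0, 0, 1], [0, 0, -0.33, 0, 0, 0, 1], [0, 0, -0.4, 0, 0, 0, 1], [0, 0, -0.4, 0, 0, 0, 1], [0, 0, -0.4, 0, 0, 0, 1], [0, 0, -0.4, 0, 0, 0, 1]],
  ],
)

```text
clock: 10.0
tool_pos: [0.5817, 0.1893, 0.2511]
eef_rot: [0.057, 0.998, -0.0, -0.001]
contact_force: [0.5, 0.0, -0.2]
gripper_width: 1.001
finger_force: 0.0
```

```bash
python3 go.py .6135 -.158 .26 78.6
python3 - <<'E'
from plant import r
import cv2,numpy as np
s=r.state();c=r.read_camera("wrist");np.savez("w3.npz",p=s["tool_pos"],q=s["eef_rot"],**c)
cv2.imwrite("pics/w3.png",c["frame"][:,:,::-1])
E
```

```text
t 10.0 p [0.5817 0.1893 0.2511] hd 83.48 tilt 0.13 F [ 0.5  0.  -0.2] w 88.1 ff 0.0 q [ 0.12  0.5   1.19  0.    1.45 -1.33]
[-0.1419, -0.6829, -0.0178, -0.0001, -0.0004, 0.0136]
```

View pics/w3.png

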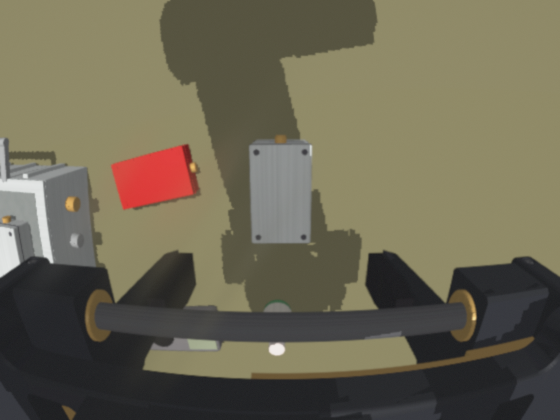

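The deep case stands on the base case. Its screws are at (256,152), (305,152), (304,237) and (258,237), and almost none of the base shows.

Request:
play_rows(
  motion=[
    [[-0.02, -0.095, -0.0178, 0, 0, 0.002, 1], [-0.04, -0.19, -0.0178, 0, 0, 0.004, 1], [-0.06, -0.28, -0.0178, 0, 0, 0.006, 1], [-0.08, -0.37, -0.0178, 0, 0, 0.008, 1], [-0.1, -0.46, -0.0178, 0, 0, 0.01, 1], [-0.12, -0.56, -0.0178, 0, 0, 0.012, 1], [-0.142, -0.65, -0.0178, 0, 0, 0.0136, 1], [-0.142, -0.683, -0.0178, 0, 0, 0.0136, 1], [-0.142, -0.683, -0.0178, 0, 0, 0.0136, 1], [-0.142, -0.683, -0.0178, 0, 0, 0.0136, 1]],
  ],
)

```text
clock: 11.05
tool_pos: [0.6139, -0.1567, 0.2607]
eef_rot: [0.099, 0.995, 0.0, -0.0]
contact_force: [0.7, -0.2, 0.4]
gripper_width: 0.996
finger_force: 0.0
```

```bash
python3 - <<'E'
from h import *
from plant import r
screws(load("w3.npz"),[(256,152),(305,152),(304,237),(258,237)],.088)
c=r.read_camera("top");np.savez("top1.npz",**c)
s=r.state();w=r.read_camera("wrist");w.update(p=s["tool_pos"],q=s["eef_rot"]);np.savez("w4.npz",**w)
g=cv2.cvtColor(c["frame"],cv2.COLOR_RGB2GRAY);m=((g>130)&(np.arange(560)<215)&(np.arange(420)[:,None]>170)&(np.ptp(c["frame"],2)<35)).astype(np.uint8)
for q in cv2.findContours(m,cv2.RETR_EXTERNAL,cv2.CHAIN_APPROX_NONE)[0]:
    if cv2.contourArea(q)>300: R=cv2.minAreaRect(q);P=ray(c,cv2.boxPoints(R),.088);v=P[1]-P[0];print(P.mean(0),[np.linalg.norm(P[i+1]-P[i]) for i in(0,1)],np.degrees(np.arctan2(v[1],v[0])))
E
python3 go.py .6135 -.158 .1045 78.6
```

```text
[[255.9, 151.9], [304.3, 151.6], [303.2, 236.7], [257.8, 236.9]] [[0.5372, 0.1722], [0.5423, 0.2179], [0.6276, 0.2085], [0.6225, 0.1627]] [0.5824 0.1903] case y heading 83.7 [np.float64(0.046), np.float64(0.0858), np.float64(0.0461), np.float64(0.0859)]
[0.12065934 0.38529675 0.088     ] [np.float64(0.061546406097777076), np.float64(0.18149009918448133)] -18.032014756854775
[0.5807376  0.18998179 0.088     ] [np.float64(0.09947664256514377), np.float64(0.05923453202446642)] -5.608372143811572
t 11.15 p [ 0.6141 -0.156   0.2612] hd 78.71 tilt 0.02 F [-0.3  0.8  0. ] w 88.2 ff 0.0 q [-0.43  0.55  1.09  0.    1.5  -1.81]
[0.0004, -0.0042, 0.3133, 0.0001, -0.0, 0.0003]
```

Request:
play_rows(
  motion=[
    [[-0.001, -0.003, 0.07, 0, 0, 0, 1], [-0.001, -0.003, 0.14, 0, 0, 0, 1], [-0.001, -0.003, 0.2, 0, 0, 0, 1], [-0.001, -0.003, 0.24, 0, 0, 0, 1], [-0.001, -0.003, 0.265, 0, 0, 0, 1], [-0.001, -0.003, 0.285, 0, 0, 0, 1], [-0.001, -0.003, 0.3, 0, 0, 0, 1], [-0.001, -0.003, 0.308, 0, 0, 0, 1], [-0.001, -0.003, 0.311, 0, 0, 0, 1], [-0.001, -0.003, 0.311, 0, 0, 0, 1]],
  ],
)

```text
clock: 12.15
tool_pos: [0.6144, -0.1597, 0.106]
eef_rot: [0.099, 0.995, -0.0, 0.0]
contact_force: [-0.2, 0.6, -0.5]
gripper_width: 1.002
finger_force: 0.0
```

Request:
play_rows(
  motion=[
    [[0, 0, 0, 0, 0, 0, -1], [0, 0, 0, 0, 0, 0, -1], [0, 0, 0, 0, 0, 0, -1], [0, 0, 0, 0, 0, 0, -1], [0, 0, 0, 0, 0, 0, -1], [0, 0, 0, 0, 0, 0, -1], [0, 0, 0, 0, 0, 0, -1], [0, 0, 0, 0, 0, 0, -1]],
  ],
  newtons=25,
)

```text
clock: 12.95
tool_pos: [0.6143, -0.1594, 0.1058]
eef_rot: [0.099, 0.995, 0.0, 0.0]
contact_force: [-0.8, 2.7, 1.7]
gripper_width: 0.68
finger_force: 25.0
```

```bash
python3 go.py
```

```text
t 12.95 p [ 0.6143 -0.1594  0.1058] hd 78.59 tilt 0.02 F [-0.8  2.7  1.7] w 59.8 ff 25.0 q [-0.44  0.67  1.3   0.    1.17 -1.81]
```

Request:
play_rows(
  motion=[
    [[0, 0, -0.03, 0, 0, 0, -1], [0, 0, -0.08, 0, 0, 0, -1], [0, 0, -0.16, 0, 0, 0, -1], [0, 0, -0.24, 0, 0, 0, -1], [0, 0, -0.28, 0, 0, 0, -1], [0, 0, -0.28, 0, 0, 0, -1]],
  ],
)

```text
clock: 13.55
tool_pos: [0.6148, -0.1601, 0.2481]
eef_rot: [0.1, 0.995, -0.001, 0.002]
contact_force: [-0.4, 0.2, -2.9]
gripper_width: 0.678
finger_force: 25.0
```

```bash
python3 go.py .5824 .1895 .22 83.6
```

```text
t 13.55 p [ 0.6148 -0.1601  0.2481] hd 78.58 tilt 0.28 F [-0.4  0.2 -2.9] w 59.7 ff 25.0 q [-0.44  0.56  1.11 -0.    1.47 -1.81]
[0.2023, 0.6726, 0.0542, -0.0003, 0.0007, -0.0139]
```

Request:
play_rows(
  motion=[
    [[0.01, 0.034, 0, 0, 0, -0.001, -1], [0.03, 0.1, 0, 0, 0, -0.002, -1], [0.057, 0.19, 0, 0, 0, -0.004, -1], [0.084, 0.28, 0.01, 0, 0, -0.006, -1], [0.111, 0.37, 0.02, 0, 0, -0.008, -1], [0.138, 0.46, 0.03, 0, 0, -0.01, -1], [0.165, 0.55, 0.04, 0, 0, -0.012, -1], [0.186, 0.62, 0.05, 0, 0, -0.0135, -1], [0.198, 0.66, 0.054, 0, 0, -0.0139, -1], [0.202, 0.6726, 0.054, 0, 0, -0.0139, -1]],
  ],
)

```text
clock: 14.55
tool_pos: [0.58, 0.1927, 0.2161]
eef_rot: [0.054, 0.999, -0.0, -0.002]
contact_force: [1.0, -0.1, -3.1]
gripper_width: 0.675
finger_force: 25.0
```

Request:
play_rows(
  motion=[
    [[0, 0, 0, 0, 0, 0, -1], [0, 0, 0, 0, 0, 0, -1], [0, 0, 0, 0, 0, 0, -1]],
  ],
)

```text
clock: 14.85
tool_pos: [0.582, 0.1889, 0.2185]
eef_rot: [0.057, 0.998, -0.0, -0.0]
contact_force: [-0.4, 0.2, -2.9]
gripper_width: 0.681
finger_force: 25.0
```

```bash
python3 go.py .5824 .1895 .105 83.6 .5824 .1895 .097 83.6
```

```text
t 14.85 p [0.582  0.1889 0.2185] hd 83.5 tilt 0.02 F [-0.4  0.2 -2.9] w 59.9 ff 25.0 q [ 0.12  0.52  1.25 -0.    1.38 -1.33]
[-0.0008, 0.0014, 0.2269, -0.0, -0.0, -0.0003]
[-0.0008, 0.0014, 0.2429, -0.0, -0.0, -0.0003]
```

Request:
play_rows(
  motion=[
    [[-0.001, 0.001, 0.05, 0, 0, 0, -1], [-0.001, 0.001, 0.11, 0, 0, 0, -1], [-0.001, 0.001, 0.165, 0, 0, 0, -1], [-0.001, 0.001, 0.2, 0, 0, 0, -1], [-0.001, 0.001, 0.22, 0, 0, 0, -1], [-0.001, 0.001, 0.23, 0, 0, 0, -1], [-0.001, 0.001, 0.236, 0, 0, 0, -1], [-0.001, 0.001, 0.24, 0, 0, 0, -1], [-0.001, 0.001, 0.24, 0, 0, 0, -1], [-0.001, 0.001, 0.24, 0, 0, 0, -1]],
  ],
)

```text
clock: 15.85
tool_pos: [0.5825, 0.1905, 0.0991]
eef_rot: [0.056, 0.998, 0.0, 0.0]
contact_force: [-0.3, -0.9, -1.9]
gripper_width: 0.678
finger_force: 25.0
```

```bash
python3 go.py .5824 .1895 .0938 83.6
```

```text
t 15.85 p [0.5825 0.1905 0.0991] hd 83.59 tilt 0.05 F [-0.3 -0.9 -1.9] w 59.7 ff 25.0 q [ 0.13  0.64  1.38 -0.    1.12 -1.33]
[0.0001, -0.0021, 0.0107, 0.0, 0.0001, -0.0]
```

Request:
play_rows(
  motion=[
    [[0, -0.002, 0.003, 0, 0, 0, -1], [0, -0.002, 0.006, 0, 0, 0, -1], [0, -0.002, 0.008, 0, 0, 0, -1], [0, -0.002, 0.0095, 0, 0, 0, -1], [0, -0.002, 0.0105, 0, 0, 0, -1], [0, -0.002, 0.0105, 0, 0, 0, -1], [0, -0.002, 0.0105, 0, 0, 0, -1]],
  ],
)

```text
clock: 16.55
tool_pos: [0.5822, 0.1895, 0.0939]
eef_rot: [0.056, 0.998, -0.0, 0.0]
contact_force: [-4.2, -0.4, 5.5]
gripper_width: 0.673
finger_force: 25.0
```

```bash
python3 go.py .5824 .1895 .0938 83.6
```

```text
t 16.55 p [0.5822 0.1895 0.0939] hd 83.59 tilt 0.01 F [-4.2 -0.4  5.5] w 59.2 ff 25.0 q [ 0.12  0.64  1.39 -0.    1.11 -1.34]
[-0.0004, -0.0, 0.0002, -0.0, 0.0, -0.0]
```

Contact with about 8 N of load; release and retreat.

Request:
play_rows(
  motion=[
    [[0, 0, 0, 0, 0, 0, 1], [0, 0, 0, 0, 0, 0, 1], [0, 0, 0, 0, 0, 0, 1], [0, 0, 0, 0, 0, 0, 1], [0, 0, 0, 0, 0, 0, 1]],
  ],
)

```text
clock: 17.05
tool_pos: [0.5823, 0.1895, 0.0933]
eef_rot: [0.056, 0.998, 0.0, 0.0]
contact_force: [1.1, 0.3, -0.1]
gripper_width: 1.001
finger_force: 0.0
```

Request:
play_rows(
  motion=[
    [[0, 0, -0.02, 0, 0, 0, 1], [0, 0, -0.06, 0, 0, 0, 1], [0, 0, -0.13, 0, 0, 0, 1], [0, 0, -0.22, 0, 0, 0, 1], [0, 0, -0.31, 0, 0, 0, 1], [0, 0, -0.31, 0, 0, 0, 1], [0, 0, -0.31, 0, 0, 0, 1], [0, 0, -0.31, 0, 0, 0, 1]],
  ],
)

```text
clock: 17.85
tool_pos: [0.5817, 0.1894, 0.2472]
eef_rot: [0.056, 0.998, -0.0, -0.001]
contact_force: [-0.1, 0.7, 0.2]
gripper_width: 0.995
finger_force: 0.0
```

```bash
python3 - <<'E'
from h import *
from plant import r
s=r.state();w=r.read_camera("wrist");w.update(p=s["tool_pos"],q=s["eef_rot"]);np.savez("w5.npz",**w)
cv2.imwrite("pics/w5.png",w["frame"][:,:,::-1])
E
python3 go.py .53 -.1 .26 -11.5
```

```text
t 17.9 p [0.5817 0.1895 0.247 ] hd 83.59 tilt 0.15 F [ 0.4 -1.  -0.1] w 87.9 ff 0.0 q [ 0.12  0.5   1.2   0.    1.44 -1.34]
[0.0382, -0.5869, -0.0256, -0.0004, -0.0002, 0.2641]
```

View pics/w5.png

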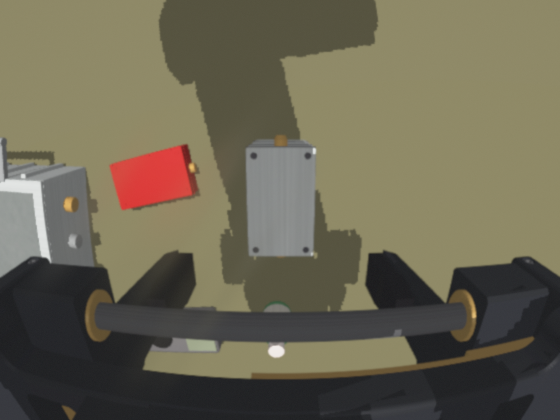

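Run:
```python
from h import *
screws(load("w5.npz"),[(253,156),(308,156),(306,250),(256,250)],.118)
P=ray(load("top1.npz"),[(303.2,260),(357.9,270.7)],.0975);print(P.round(4),P.mean(0))
```

```text
[[253.4, 155.3], [307.5, 155.3], [305.3, 249.4], [255.2, 249.5]] [[0.5369, 0.1727], [0.542, 0.2182], [0.6272, 0.2085], [0.6221, 0.1628]] [0.582  0.1906] case y heading 83.6 [np.float64(0.0458), np.float64(0.0858), np.float64(0.046), np.float64(0.0858)]
[[ 0.4666 -0.1343  0.0975]
 [ 0.4432 -0.2583  0.0975]] [ 0.45486614 -0.19629091  0.0975    ]
```

Request:
play_rows(
  motion=[
    [[0.004, -0.07, -0.0256, 0, 0, 0.0238, 0.2], [0.008, -0.14, -0.0256, 0, 0, 0.0476, 0], [0.012, -0.21, -0.0256, 0, 0, 0.0714, -0.2], [0.016, -0.28, -0.0256, 0, 0, 0.095, -0.2], [0.02, -0.35, -0.0256, 0, 0, 0.119, -0.2], [0.024, -0.42, -0.0256, 0, 0, 0.142, -0.2], [0.028, -0.49, -0.0256, 0, 0, 0.166, -0.2], [0.032, -0.54, -0.0256, 0, 0, 0.19, -0.2], [0.038, -0.587, -0.0256, 0, 0, 0.213, -0.2], [0.038, -0.587, -0.0256, 0, 0, 0.237, -0.2]],
  ],
)

```text
clock: 18.9
tool_pos: [0.5297, -0.1023, 0.26]
eef_rot: [0.721, 0.693, -0.001, -0.001]
contact_force: [0.7, 1.0, 0.6]
gripper_width: 0.4
finger_force: 0.0
```

```bash
python3 go.py .5 -.23 .24 -11.5 .457 -.192 .24 -11.5
```

```text
t 18.9 p [ 0.5297 -0.1023  0.26  ] hd -2.21 tilt 0.14 F [0.7 1.  0.6] w 35.2 ff 0.0 q [-0.41  0.33  1.42 -0.    1.4  -0.37]
[-0.2575, -0.0495, 0.0399, -0.0004, -0.0, 0.0258]
[-0.1849, -0.1383, 0.0402, -0.0004, -0.0, 0.0258]
```

Request:
play_rows(
  motion=[
    [[-0.05, -0.04, 0.04, 0, 0, 0.013, -0.36], [-0.1, -0.08, 0.04, 0, 0, 0.0258, -0.36], [-0.15, -0.11, 0.04, 0, 0, 0.0258, -0.36], [-0.186, -0.139, 0.04, 0, 0, 0.0258, -0.36], [-0.188, -0.14, 0.04, 0, 0, 0.0258, -0.36], [-0.188, -0.14, 0.04, 0, 0, 0.0258, -0.36], [-0.188, -0.14, 0.04, 0, 0, 0.0258, -0.36]],
  ],
)

```text
clock: 19.6
tool_pos: [0.4582, -0.1912, 0.2408]
eef_rot: [0.771, 0.637, 0.0, -0.0]
contact_force: [-0.5, 0.3, 0.5]
gripper_width: 0.32
finger_force: 0.0
```

```bash
python3 - <<'E'
from h import *
from plant import r
s=r.state();w=r.read_camera("wrist");w.update(p=s["tool_pos"],q=s["eef_rot"]);np.savez("w6.npz",**w)
cv2.imwrite("pics/w6.png",w["frame"][:,:,::-1])
E
python3 go.py .4565 -.194 .13 -11.5 .4565 -.194 .0785 -11.5
```

```text
t 19.65 p [ 0.4583 -0.1911  0.2409] hd -10.91 tilt 0.03 F [ 0.9 -0.6  0.1] w 28.1 ff 0.0 q [-0.63  0.25  1.58  0.    1.32 -0.44]
[-0.0064, -0.0023, 0.2218, -0.0001, -0.0001, 0.0016]
[-0.0065, -0.0023, 0.3248, -0.0001, -0.0001, 0.0016]
```

View pics/w6.png

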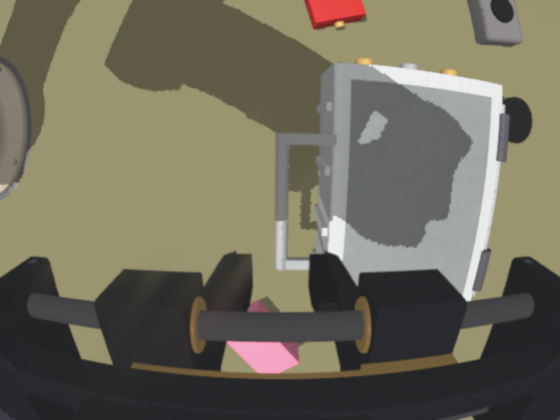

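The bar is vertical in this view, from (281,134) to (281,270), and the cover beside it is now empty.

Run:
```python
from h import *
P=wray(load("w6.npz"),[(281.5,134),(281.5,270)],.0975);print(P.round(4),P.mean(0));v=P[0]-P[1];print(np.degrees(np.arctan2(v[1],v[0])),np.linalg.norm(v))
```

```text
[[ 0.4708 -0.1314  0.0975]
 [ 0.4459 -0.2603  0.0975]] [ 0.45836367 -0.19586487  0.0975    ]
79.06409918698672 0.1312242993011121
```

Request:
play_rows(
  motion=[
    [[-0.008, 0.001, 0.06, 0, 0, 0.001, -0.36], [-0.008, 0.001, 0.13, 0, 0, 0.001, -0.36], [-0.008, 0.001, 0.19, 0, 0, 0.001, -0.36], [-0.008, 0.001, 0.23, 0, 0, 0.001, -0.36], [-0.008, 0.001, 0.26, 0, 0, 0.001, -0.36], [-0.008, 0.001, 0.29, 0, 0, 0.001, -0.36], [-0.008, 0.001, 0.31, 0, 0, 0.001, -0.36], [-0.008, 0.001, 0.324, 0, 0, 0.001, -0.36], [-0.008, 0.001, 0.324, 0, 0, 0.001, -0.36]],
  ],
)

```text
clock: 20.55
tool_pos: [0.4575, -0.1955, 0.0786]
eef_rot: [0.773, 0.634, -0.0, -0.001]
contact_force: [0.1, 0.1, 0.3]
gripper_width: 0.321
finger_force: 0.0
```

Request:
play_rows(
  motion=[
    [[0, 0, 0, 0, 0, 0, -1], [0, 0, 0, 0, 0, 0, -1], [0, 0, 0, 0, 0, 0, -1], [0, 0, 0, 0, 0, 0, -1], [0, 0, 0, 0, 0, 0, -1], [0, 0, 0, 0, 0, 0, -1]],
  ],
  newtons=15,
)

```text
clock: 21.15
tool_pos: [0.4581, -0.1962, 0.0796]
eef_rot: [0.774, 0.634, 0.0, 0.001]
contact_force: [4.5, -0.1, 1.4]
gripper_width: 0.126
finger_force: 14.9
```

```bash
python3 go.py
python3 - <<'E'
import numpy as np
# lift along the arc with tool kept pointing down: shares (y, z) from closed, tool y along box x
b0=np.array([-.225,.0025]);g=lambda a:np.array([[np.cos(a),np.sin(a)],[-np.sin(a),np.cos(a)]])
for d in range(0,71,5):
    a=np.radians(d);p=np.array([b0[0]*np.cos(a)+b0[1]*np.sin(a),-b0[0]*np.sin(a)+b0[1]*np.cos(a)])-b0
    print(d,(p/.5).round(4),end=" | ")
E
```

```text
t 21.15 p [ 0.4581 -0.1962  0.0796] hd -11.34 tilt 0.11 F [ 4.5 -0.1  1.4] w 11.1 ff 14.9 q [-0.64  0.45  1.77  0.    0.93 -0.44]
0 [0. 0.] | 5 [0.0021 0.0392] | 10 [0.0077 0.0781] | 15 [0.0166 0.1163] | 20 [0.0288 0.1536] | 25 [0.0443 0.1897] | 30 [0.0628 0.2243] | 35 [0.0842 0.2572] | 40 [0.1085 0.2881] | 45 [0.1353 0.3167] | 50 [0.1646 0.3429] | 55 [0.196  0.3665] | 60 [0.2293 0.3872] | 65 [0.2644 0.405 ] | 70 [0.3008 0.4196] |
```

Request:
play_rows(
  motion=[
    [[0, 0.0021, -0.0392, 0, 0, 0, -1], [0, 0.0077, -0.0781, 0, 0, 0, -1], [0, 0.0166, -0.1163, 0, 0, 0, -1], [0, 0.0288, -0.1536, 0, 0, 0, -1], [0, 0.0443, -0.1897, 0, 0, 0, -1], [0, 0.0628, -0.2243, 0, 0, 0, -1], [0, 0.0628, -0.2243, 0, 0, 0, -1], [0, 0.0628, -0.2243, 0, 0, 0, -1]],
  ],
)

```text
clock: 21.95
tool_pos: [0.4897, -0.2025, 0.1908]
eef_rot: [0.773, 0.634, 0.001, 0.002]
contact_force: [15.5, -4.8, -10.9]
gripper_width: 0.123
finger_force: 15.7
```

```bash
cat > ang.py <<'E'
# cover angle from the grip point, and next arc points
import sys,numpy as np
from plant import r
from scipy.spatial.transform import Rotation as Q
s=r.state();R=Q.from_quat(s["eef_rot"]).as_matrix();g=s["tool_pos"]-.019*R[:,2]
h=np.radians(-11.4);e=np.array([np.cos(h),np.sin(h)]);b=np.array([.4583,-.196]);
f=e@(g[:2]-b)-.225;z=g[2]-.095
print("t",s["clock"].round(2),"deg",np.degrees(np.arctan2(z,-f)).round(2),"radius",np.hypot(f,z).round(4),"F",s["contact_force"].round(1),"w",round(s["gripper_width"]*88,1),"ff",s["finger_force"].round(1))
c=np.degrees(np.arctan2(z,-f))
for d in map(float,sys.argv[1:]):
    a=np.radians(d-.6)+np.arctan2(.0025,.225);a=np.radians(d)
    p=np.array([-.225*np.cos(a)-f,.225*np.sin(a)-z]);print(d,(p/.5).round(4).tolist(),end=" ")
E
python3 ang.py 35 40 45 50 55
```

```text
Traceback (most recent call last):
  File "ang.py", line 8, in <module>
    print("t",s["clock"].round(2),"deg",np.degrees(np.arctan2(z,-f)).round(2),"radius",np.hypot(f,z).round(4),"F",s["contact_force"].round(1),"w",round(s["gripper_width"]*88,1),"ff",s["finger_force"].round(1))
              ^^^^^^^^^^^^^^^^
AttributeError: 'float' object has no attribute 'round'
```

```bash
sed -i 's/s\["clock"\].round(2)/round(s["clock"],2)/; s/s\["finger_force"\].round(1)/round(s["finger_force"],1)/' ang.py; python3 ang.py 30 35 40 45 50 55; python3 go.py
```

```text
t 21.95 deg 30.76 radius 0.2245 F [ 15.5  -4.8 -10.9] w 10.8 ff 15.7
30.0 [-0.0038, -0.0047] 35.0 [0.0173, 0.0284] 40.0 [0.0412, 0.0596] 45.0 [0.0677, 0.0885] 50.0 [0.0967, 0.115] 55.0 [0.1278, 0.1389] t 21.95 p [ 0.4897 -0.2025  0.1908] hd -11.33 tilt 0.21 F [ 15.5  -4.8 -10.9] w 10.8 ff 15.7 q [-0.61  0.36  1.56  0.    1.22 -0.42]
```

Request:
play_rows(
  motion=[
    [[0, 0.0247, -0.0306, 0, 0, 0, -1], [0, 0.0488, -0.0612, 0, 0, 0, -1], [0, 0.0753, -0.0896, 0, 0, 0, -1], [0, 0.1044, -0.1155, 0, 0, 0, -1], [0, 0.1044, -0.1155, 0, 0, 0, -1], [0, 0.1044, -0.1155, 0, 0, 0, -1], [0, 0.1044, -0.1155, 0, 0, 0, -1]],
  ],
)

```text
clock: 22.65
tool_pos: [0.5393, -0.2124, 0.2473]
eef_rot: [0.774, 0.634, -0.0, -0.001]
contact_force: [6.6, -1.4, -9.5]
gripper_width: 0.116
finger_force: 15.5
```

```bash
python3 ang.py 50 55 58 61 64 65 66; python3 go.py
python3 - <<'E'
from h import *
from plant import r
c=r.read_camera("scene");s=c["frame"][100:320,140:380];cv2.imwrite("pics/l.png",cv2.resize(s,None,fx=2.5,fy=2.5)[:,:,::-1])
E
```

```text
t 22.65 deg 50.28 radius 0.2227 F [ 6.6 -1.4 -9.5] w 10.2 ff 15.5
50.0 [-0.0047, 0.0022] 55.0 [0.0265, 0.0261] 58.0 [0.0461, 0.0391] 61.0 [0.0664, 0.0511] 64.0 [0.0873, 0.0619] 65.0 [0.0944, 0.0653] 66.0 [0.1016, 0.0686] t 22.65 p [ 0.5393 -0.2124  0.2473] hd -11.34 tilt 0.14 F [ 6.6 -1.4 -9.5] w 10.2 ff 15.5 q [-0.58  0.43  1.31 -0.    1.41 -0.38]
```

View pics/l.png

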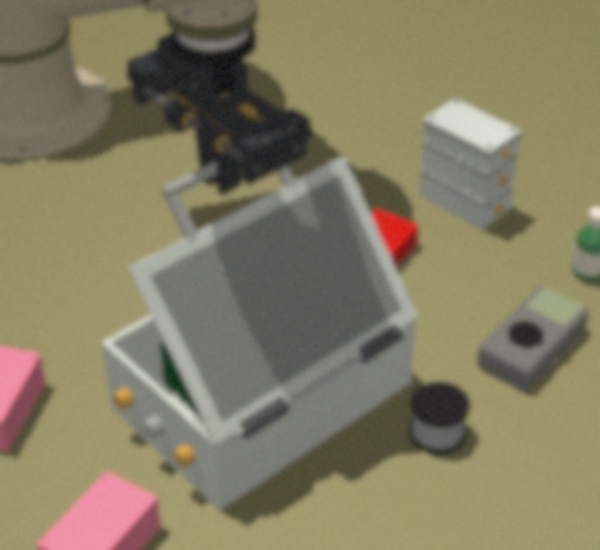

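The cover stands at about 50 degrees with the bar in the gripper. The three-case column is upright at crop (470,165), and the bystanders haven't moved.

Request:
play_rows(
  motion=[
    [[0, 0.015, -0.011, 0, 0, 0, -1], [0, 0.03, -0.021, 0, 0, 0, -1], [0, 0.046, -0.031, 0, 0, 0, -1], [0, 0.063, -0.041, 0, 0, 0, -1], [0, 0.083, -0.052, 0, 0, 0, -1], [0, 0.101, -0.06, 0, 0, 0, -1], [0, 0.101, -0.06, 0, 0, 0, -1], [0, 0.101, -0.06, 0, 0, 0, -1], [0, 0.101, -0.06, 0, 0, 0, -1]],
  ],
)

```text
clock: 23.6
tool_pos: [0.5885, -0.2222, 0.2768]
eef_rot: [0.774, 0.634, -0.001, -0.002]
contact_force: [5.4, -2.6, -13.6]
gripper_width: 0.11
finger_force: 15.9
```

```bash
python3 ang.py
python3 - <<'E'
from h import *
from plant import r
c=r.read_camera("scene");np.savez("sc2.npz",**c);s=c["frame"][100:320,140:380];s=cv2.resize(s,None,fx=2.5,fy=2.5)
h=np.radians(-11.4);ex=np.array([np.cos(h),np.sin(h),0]);ey=np.array([-ex[1],ex[0],0]);H=np.array([.4583,-.196,.095])+.225*ex
for d,col in((60,(0,0,255)),(65,(0,255,0)),(70,(255,0,0))):
    a=np.radians(d);u=-np.cos(a)*ex+np.array([0,0,np.sin(a)]);n=np.cos(a)*np.array([0,0,1])+np.sin(a)*ex
    P=np.array([H+ey*y+u*l+.005*n for y,l in((-.13,0),(-.13,.18),(.13,.18),(.13,0))])
    q=((proj(c,P)-[140,100])*2.5).astype(int);cv2.polylines(s,[q],False,col,1)
cv2.imwrite("pics/l2.png",np.ascontiguousarray(s[:,:,::-1]))
E
```

```text
t 23.6 deg 65.37 radius 0.2209 F [  5.4  -2.6 -13.6] w 9.7 ff 15.9
```

View pics/l2.png

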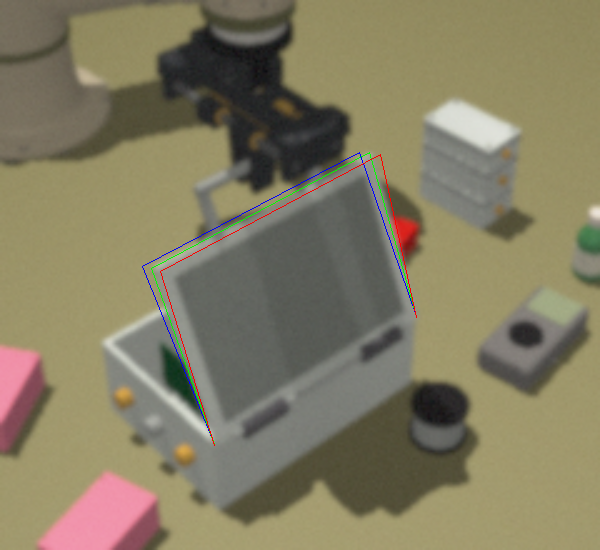

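The projected outlines put the cover at about 65 degrees, which agrees with the grip-point kinematics (65.4 to 65.8). Next I bring it back to about 55 degrees.

Request:
play_rows(
  motion=[
    [[0, -0.01, 0.005, 0, 0, 0, -1], [0, -0.027, 0.013, 0, 0, 0, -1], [0, -0.041, 0.021, 0, 0, 0, -1], [0, -0.054, 0.029, 0, 0, 0, -1], [0, -0.064, 0.035, 0, 0, 0, -1], [0, -0.072, 0.041, 0, 0, 0, -1], [0, -0.074, 0.042, 0, 0, 0, -1], [0, -0.074, 0.042, 0, 0, 0, -1], [0, -0.074, 0.042, 0, 0, 0, -1], [0, -0.074, 0.042, 0, 0, 0, -1]],
  ],
)

```text
clock: 24.65
tool_pos: [0.5526, -0.215, 0.2568]
eef_rot: [0.774, 0.634, -0.0, -0.0]
contact_force: [7.3, -3.1, -10.7]
gripper_width: 0.112
finger_force: 15.7
```

```bash
python3 ang.py
python3 - <<'E'
from h import *
from plant import r
h=np.radians(-11.4);ex=np.array([np.cos(h),np.sin(h),0]);ey=np.array([-ex[1],ex[0],0]);H=np.array([.4583,-.196,.095])+.225*ex
def edge(c,n):
    # rows/cols of the cover's lit front edge, seen as the strongest brightness step along the line swept by the edge's points
    g=cv2.GaussianBlur(cv2.cvtColor(c["frame"],cv2.COLOR_RGB2GRAY),(3,3),0).astype(np.float32);D=np.arange(40,80,.5);out=[]
    for y in np.linspace(-.11,-.07,9):
        a=np.radians(D);X=H+ey*y+.18*(-np.cos(a)[:,None]*ex+np.sin(a)[:,None]*[0,0,1])+.005*(np.cos(a)[:,None]*[0,0,1]+np.sin(a)[:,None]*ex)
        q=proj(c,X).astype(np.float32);v=cv2.remap(g,q[:,:1],q[:,1:],cv2.INTER_LINEAR).ravel();out.append(D[np.abs(np.gradient(v)).argmax()])
    print(n,np.median(out),out)
edge(load("sc2.npz"),"at 65");edge(r.read_camera("scene"),"now")
E
```

```text
t 24.65 deg 54.55 radius 0.222 F [  7.3  -3.1 -10.7] w 9.9 ff 15.7
at 65 75.0 [np.float64(74.5), np.float64(75.0), np.float64(75.5), np.float64(75.0), np.float64(75.5), np.float64(75.5), np.float64(75.5), np.float64(74.0), np.float64(63.5)]
now 70.0 [np.float64(70.5), np.float64(69.5), np.float64(69.5), np.float64(70.0), np.float64(70.0), np.float64(70.0), np.float64(70.5), np.float64(70.0), np.float64(70.0)]
```

```bash
python3 -c "
from plant import r
print(r.finish_job())"
```

```text
the job is handed in; nothing more can be done
None
```

The job is handed in. The deep case then the flat case stand on the base case, aligned within about 1 mm; the cover went to about 65°, came back, and is still held at about 55°; I viewed 11 pictures, one over the limit of 10.

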